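# Seat the armlet mandrel in its bench bracket

### The arm

A 7-joint arm with a two-finger parallel gripper is mounted at the origin on the work surface. World frame = base frame: x ahead of the robot, y to its left, z up, the work surface at z = 0. Lengths are in m, angles in rad, forces in N, time in s.
With the tool pointing down it reaches from about 0.4 to 0.85 m from the base axis. Payload 10.4 kg.
Tool frame: the origin (TCP) lies on the centre line of the jaws, within the pads' length; the fingertips stand 25 mm ahead of it and the grasp point (between the pads) lies 6 mm ahead of it; z points along the fingers, y is the line along which they close (so a half turn about z gives the same grasp; the last joint's range is limited). The gripper opens to 85 mm and grips with 20 to 120 N. Pads are 22 mm wide; open, the fingers measure 114 mm over their backs; the gripper's body (76 mm by 85 mm) begins 54 mm behind the grasp point. The pads swing forward as they close: fully open they stand 13 mm farther back than shut.
Start: joints at [-1.308, 0.332, -0.065, 1.46, 0.022, 1.35, -0.088], TCP at [0.176, 0.6, 0.256] pointing down, gripper open.
Joint ranges: [-2.6, 2.6], [-0.5, 2.12], [-1.47, 1.34], [0.16, 2.42], [-1.27, 4.41], [0.06, 2.06], [-2.6, 2.6]. Speed limits (rad/s): [2.22, 2.22, 2.79, 2.79, 3.14, 3.14, 3.14].

### API

Orientations are given as [roll, pitch, yaw] about the fixed x, y, z axes, in that order (R = Rz(yaw) Ry(pitch) Rx(roll)).
In Python, from cell import telemetry, camera, job gives the robot as it stands.
- The arm moves only by the tool servo_tool, never from a script. Its argument "steps" is a list of rows, each a list of 7 numbers: the turn, a rotation vector about the tool's x, y, z in degrees, then the shift along the tool's x, y, z in mm, then the opening, from 0 (shut) to 1 (fully open). In form: [[rx, ry, rz, dx, dy, dz, claw], ...]. A call has exactly 5 rows; each row shifts and turns the commanded pose from where the row before left it, along the tool's axes as they then stand; what a row does not reach is not made up. A row lasts 1/8 s, in which the tool goes at most 62.5 mm and 10.7 degrees, less where a joint would pass 70% of its speed; a pose out of reach is approached as far as the arm can. A call is refused whole if a number of a shift passes 62.5 or a number of a turn 10.7, either way. A call with a gripper value outside its range is refused whole. The fingers move at their own pace and stop on an object; "force" is the grip in N (left out, the last holds). Time passes only in rows, so rows that do not move let the fingers close, or fill a call up. It gives the time, the measured TCP pose, the force, the opening and the grip force at its end, in the units of the state.
- telemetry.get_obs(): the state, without advancing time (a new reading comes with each control period).
- camera(name): name is "scene" or "top" or "wrist"; returns a dict with "img" (420x560x3 uint8, red, green, blue), "vfov" (degrees; the focal length in pixels is half the picture's height over the tangent of half this angle, whatever the lens; pixels are square), "cx", "cy" (the principal point, pixels), "rvec" (rotation vector, rad) and "tvec" (3), from world to camera coordinates, as OpenCV has them. Camera axes: x right, y down, z forward; pixel columns grow to the right and rows downward; lengths in m; the calibration is good to about 2 mm. A picture is of the moment at which its call begins. There is no depth.
- job.sign_off(): hands the job in; it is judged then, once.
The state is a dict: "clock": time; "joint_pos": joint angles; "dq": joint speeds; "effort": joint torques, N m; "ee_pos": TCP position; "tool_rot": TCP orientation; "ft_force": force on the tool from outside, world axes, zero at the start; "wrist_torque": the same for the moment, N m; "opening": opening from 0.0 (shut) to 1.0 (fully open); "finger_force": force on a finger pad.
Only numpy, scipy, OpenCV 4.12 (cv2) and the standard library are available. Lean on these libraries where they do the work, as an engineer would, in place of code of your own. Each camera call takes 0.05 s, during which the arm holds its last target. There are 200 camera calls.

### The job

Push the oval aluminium armlet mandrel along the bracket's bed so that its steel shank goes through the eye of the green plate, and keep going, past the light resistance of the sprung plunger, until the plunger has dropped into the shank's groove and the mandrel's shoulder sits flush against the plate. Push gently and stop as soon as you feel it come up hard, without ramming it; leave it there with the hand away, and leave the jar, the torch and the mallet where they are.

Things in the scene. Friction and masses are not known exactly. Their poses are not given: they have to be found in the camera images.
- bracket: Fixed bench bracket. Dark steel bed 160 mm wide, top at z = 20 mm, no side walls, x = -180 to 125 mm. Green plate across it, x = 50 to 66 mm, 100 mm wide, top at z = 84 mm; behind it a green arch (x = 78 to 102 mm, 90 mm high; red plunger knob on top to 112 mm). Origin on the bench under the bed's centre line; x points along the bed in the direction to push, through the plate; z up.
- eye (a point): Centre of the mouth of the round eye in the plate, on its near face: at (50, 0, 42) mm in the bracket frame. Hole 21 mm diameter, 16 mm deep, right through, level, along the bracket's x; axes as the bracket.
- latch (a joint): Lift of the brass plunger with red knob, over the shank's path 40 mm past the plate's near face: 0 = down, to 0.009 m. Spring: 3 N down at rest, 0.45 N/mm more. Its round 9 mm end hangs 6 mm above the eye's axis; the shank lifts it about 3 mm, and it drops back to almost 0 in the groove when home. Passing it takes 5 to 10 N of push, sliding friction included; the shoulder then stops hard.
- mandrel: Loose mandrel, 0.5-0.75 kg, lying on the bed. Origin: underside, shoulder plane; x along the shank to the eye, z up. Oval aluminium body 44 mm high, rounded flanks, widths 88 mm (x -110 to -75), 94 (to -38), 100 (to 0): too wide to grip. Steel shank x 0 to 70 mm. Mass centre about x = -45 mm. Starts with the tip 15-40 mm short of the plate, up to 12 mm aside and 0.13 rad askew.
- tip (a point): End of the shank, on its axis: (70, 0, 22) mm in the mandrel frame. Shank 18 mm diameter; its last 16 mm is a cone down to 9 mm diameter; groove 11 mm in diameter from x = 34 to 46 mm.
- shoulder (a point): Centre of the flat shoulder face round the shank, (0, 0, 22) mm in the mandrel frame; it meets the eye's mouth when home.
- tail (a point): Centre of the flat end face to push on (polished; the mandrel slides at a friction of about 0.3), (-110, 0, 22) mm in the mandrel frame; face 88 mm wide, 44 mm high.
- flux_jar: Bystander: white jar, 68 mm diameter, 70 mm high, upright beside the bracket; origin under its centre.
- torch: Bystander: blue gas torch, 50 mm diameter can, 143 mm high, upright beside the bracket; origin under its centre.
- mallet: Bystander: wooden mallet lying on the bench, 182 mm long with an 85 mm wide, 44 mm thick head at +x; origin under its handle's line.
Things that resemble listed ones, but are neither listed nor needed, are in the scene too. Of the things shaped like the mandrel, the aluminium one is meant.

How it is judged:
On the way:
1. the shank's tip has entered the eye (x of tip in the frame of eye above 0.006 m and y of tip in the frame of eye between -0.008 and 0.008 m and x of shoulder in the frame of eye below -0.01 m), for 0.1 s.
At the end, for the whole second after the job is handed in: The shank is through the eye with the shoulder within 2.5 mm of the plate and within 5 mm of the eye's centre, the mandrel in line with the bed within 0.07 rad, the plunger down in the groove (lift under 1.5 mm), the mandrel at rest and the robot touching nothing (x of shoulder in the frame of eye between -0.0025 and 0.002 m and distance between shoulder and eye below 0.005 m and angle between the x axis of mandrel and the x axis of bracket, either way round below 0.07 rad and value of joint latch below 0.0015 m and linear speed of mandrel below 0.01 m/s).
It fails at once if the mandrel is rammed into the bracket (over 45 N) (contact force between mandrel and bracket above 45 N).
It fails at once if the jar, torch or mallet is pushed more than 20 mm (distance of any of flux_jar, torch, mallet from where it was at the start of the episode above 0.02 m).
It also fails if it takes over 51 s, if anything falls off the work surface, if the arm or the gripper's body presses on something with over 40 N, if the wrist force passes 120 N, or if a joint passes its speed limit or range.

## Working session

There is one attempt and no reset: what is moved stays moved. The work goes in short steps, Python scripts to look and compute and a tool call to move; the robot and the scene stay as the last step left them, time stands still between calls to the robot, and variables do not carry over. Pictures are saved under pics/ and viewed, at most 10 in all, crops included, and the job is handed in when it is done.

Besides the shell and the picture viewer there is one more tool, called after "Request:" by a JSON object that holds its "op" and its "data". servo_tool: Moves the arm, as the interface text tells. Its arguments: {"type":"object","properties":{"steps":{"type":"array","items":{"type":"array","items":{"type":"number"}}},"force":{"type":"number"}},"required":["steps"]}

```bash
mkdir -p pics
cat > h.py <<'E'
import numpy as np, cv2
from cell import telemetry, camera, job
def snap(n,f):
    c=camera(n); cv2.imwrite('pics/'+f,c['img'][:,:,::-1]); np.savez('pics/'+f+'.npz',**c); return c
def load(f): return np.load('pics/'+f+'.npz')
def KRt(c):
    f=c['img'].shape[0]/2/np.tan(np.radians(float(c['vfov']))/2)
    return np.array([[f,0,float(c['cx'])],[0,f,float(c['cy'])],[0,0,1]]),cv2.Rodrigues(np.array(c['rvec'],float))[0],np.array(c['tvec'],float).ravel()
def ray(c,u,v):
    K,R,t=KRt(c); d=R.T@np.linalg.solve(K,[u,v,1]); return -R.T@t,d/np.linalg.norm(d)
def onz(c,u,v,z):
    o,d=ray(c,u,v); return o+d*(z-o[2])/d[2]
def proj(c,P):
    K,R,t=KRt(c); p=K@(R@np.array(P,float).T+t[:,None]) if np.ndim(P)>1 else K@(R@np.array(P,float)+t); return (p[:2]/p[2]).T
def tri(c1,p1,c2,p2):
    o1,d1=ray(c1,*p1);o2,d2=ray(c2,*p2)
    s=np.linalg.lstsq(np.c_[d1,-d2],o2-o1,rcond=None)[0]; a=o1+s[0]*d1;b=o2+s[1]*d2
    return (a+b)/2,np.linalg.norm(a-b)
E
python3 - <<'E'
from h import *
for n in('scene','top'):
    c=snap(n,n+'1.png'); print(n,ray(c,280,210),KRt(c)[0][0,0])
o=telemetry.get_obs(); print(o)
a=[cv2.imread('pics/%s1.png'%n) for n in('scene','top')]
E
```

```text
scene (array([1.14065024, 0.13631745, 0.91464063]), array([-0.57709441, -0.23516653, -0.78208615])) 469.9523271620973
top (array([ 0.31947   , -0.08187718,  1.05716131]), array([ 0.20965916, -0.01118606, -0.97771054])) 388.19284704556213
{'clock': 0.1, 'joint_pos': array([-1.30760636,  0.33281038, -0.06472125,  1.46085714,  0.02160253,
        1.34990399, -0.08848822]), 'dq': array([-1.41647213e-03, -8.22890429e-04,  7.43281701e-04, -1.69150548e-03,
        2.84812651e-04,  9.37168786e-05,  8.16572933e-04]), 'effort': array([ 2.89356722e-03, -6.26754284e+01,  5.00311505e-02, -3.92416370e+01,
        1.63345429e-02,  7.24666039e-03, -4.24088080e-05]), 'ee_pos': array([0.1761013 , 0.5993587 , 0.25559456]), 'tool_rot': array([-3.14031059e+00,  5.37071882e-05,  2.85585436e+00]), 'ft_force': array([0.16138242, 0.07722614, 0.34677487]), 'wrist_torque': array([-0.02754891,  0.04230029,  0.000235  ]), 'finger_force': 0.0, 'opening': 0.9988551070472025}
```

View pics/scene1.png

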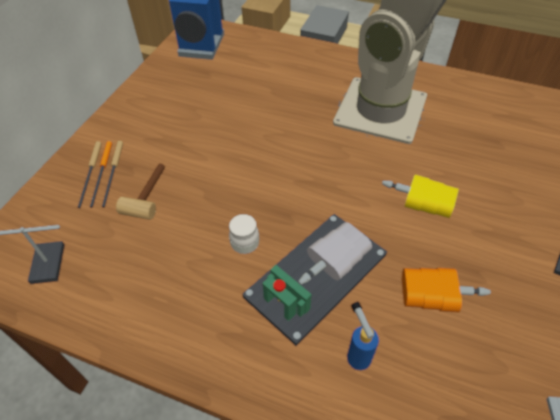

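View pics/top1.png

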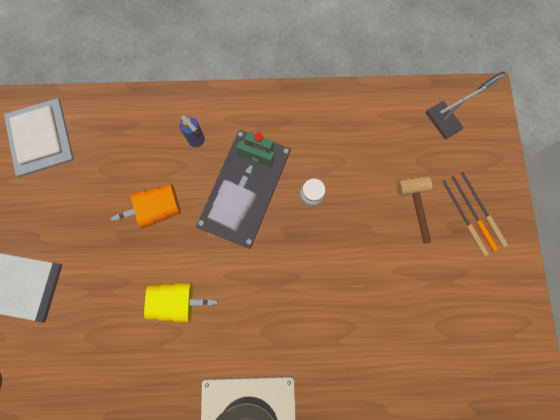

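The pictures show the aluminium mandrel on the bed at scene (340,248) and top (232,205). The eye plate and red knob are at top (257,150). The jar is at top (313,190) and the torch at (192,130). Things that could be mistaken for the mandrel are the orange one at top (155,206) and the yellow one at top (168,302). The aluminium one on the bed is the one meant. Next I take a close crop and measure.

Run:
```python
from h import *
a=cv2.resize(cv2.imread('pics/top1.png')[115:255,180:330],None,fx=4,fy=4,interpolation=cv2.INTER_CUBIC)[:, :]
b=cv2.resize(cv2.imread('pics/scene1.png')[205:345,235:395],None,fx=4,fy=4,interpolation=cv2.INTER_CUBIC)
a=cv2.resize(a,(390,364));b=cv2.resize(b,(400,350))
o=np.zeros((364,790,3),np.uint8);o[:,:390]=a;o[:350,390:]=b
cv2.imwrite('pics/crop1.png',o)
for n,roi in(('top',(115,255,180,330)),('scene',(205,345,235,395))):
    c=load(n+'1.png');im=c['img'];hsv=cv2.cvtColor(im,cv2.COLOR_RGB2HSV).astype(int)
    m0=np.zeros(im.shape[:2],bool);m0[roi[0]:roi[1],roi[2]:roi[3]]=1
    bed=m0&(hsv[...,2]<90)&(hsv[...,1]<90)
    bed=cv2.morphologyEx(bed.astype(np.uint8),cv2.MORPH_OPEN,np.ones((3,3)))
    nl,lab,st,_=cv2.connectedComponentsWithStats(bed);k=1+st[1:,4].argmax()
    ys,xs=np.nonzero(lab==k)
    P=np.array([onz(c,x,y,.02)[:2] for x,y in zip(xs,ys)])
    r=cv2.minAreaRect((P*1000).astype(np.float32));print(n,'bed',r,cv2.boxPoints(r).round(1).tolist(),len(xs))
    al=m0&(hsv[...,2]>120)&(hsv[...,1]<60)
    al=cv2.morphologyEx(al.astype(np.uint8),cv2.MORPH_OPEN,np.ones((2,2)))
    nl,lab,st,ce=cv2.connectedComponentsWithStats(al)
    for i in range(1,nl):
        if st[i,4]>15:
            ys,xs=np.nonzero(lab==i);P=np.array([onz(c,x,y,.02+.022)[:2] for x,y in zip(xs,ys)])*1000
            print(st[i],ce[i].round(1),cv2.minAreaRect(P.astype(np.float32)))
    red=m0&(hsv[...,2]>120)&(hsv[...,1]>200)&((hsv[...,0]<6)|(hsv[...,0]>175))
    ys,xs=np.nonzero(red);print('red',xs.mean(),ys.mean(),len(xs),onz(c,xs.mean(),ys.mean(),.105))
```

```text
top bed ((610.3077392578125, 3.25750732421875), (158.6729736328125, 301.4557800292969), 67.0509262084961) [[440.6000061035156, -11.0], [718.2000122070312, -128.60000610351562], [780.0, 17.5], [502.3999938964844, 135.10000610351562]] 3571
[182 116  15  16  87] [189.1 123.6] ((793.344482421875, 155.11172485351562), (56.3460578918457, 12.753084182739258), 39.64045333862305)
[239 133   5   4  17] [240.9 134.6] ((756.5203857421875, 9.261016845703125), (11.27020263671875, 9.006808280944824), 88.370361328125)
[285 149   4   5  18] [286.5 151.2] ((703.884033203125, -116.52075958251953), (8.325257301330566, 11.788078308105469), 88.11536407470703)
[247 166   6   8  36] [249.8 170. ] ((652.9908447265625, -13.32374095916748), (13.69761848449707, 20.11613655090332), 89.23473358154297)
[ 209  177   47   54 1467] [232.3 204.2] ((567.3199462890625, 28.992935180664062), (95.91081237792969, 144.52491760253906), 63.18732833862305)
[301 180  25  27 549] [313.3 193.1] ((581.8532104492188, -184.1714630126953), (65.09737396240234, 73.01788330078125), 87.57257080078125)
[199 221   6   6  24] [201.5 223.5] (
[... 1067 characters left out ...]
533203), (10.552488327026367, 13.915895462036133), 21.018043518066406)
[300 274  12  11  80] [305.5 279. ] ((652.42041015625, -7.622686386108398), (17.828746795654297, 25.991451263427734), 60.93868637084961)
[247 290   7   7  40] [249.8 292.9] ((725.0144653320312, -103.6517105102539), (14.321306228637695, 12.540427207946777), 23.46746063232422)
[357 309  19  29 212] [365.5 323.7] ((703.7760009765625, 138.248291015625), (63.67536544799805, 17.830236434936523), 44.441139221191406)
[294 333   8   7  44] [297.5 336. ] ((778.30908203125, 21.356063842773438), (12.715585708618164, 13.149320602416992), 66.9631576538086)
red 279.0933333333333 285.3333333333333 75 [ 0.71920384 -0.03992686  0.105     ]
```

View pics/crop1.png

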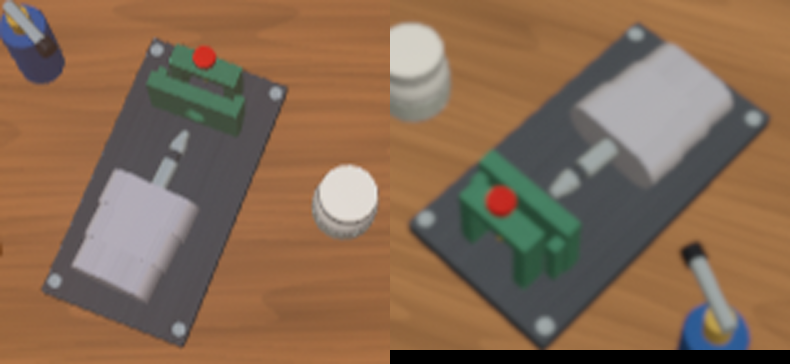

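Request:
{"op": "servo_tool", "data": {"steps": [[0,0,0,-40,-40,0,0.6],[0,0,0,-40,-40,0,0.6],[0,0,0,-40,-40,0,0.6],[0,0,0,-40,-40,0,0.6],[0,0,0,-40,-40,0,0.6]]}}

```text
clock: 0.72
ee_pos: [0.3123, 0.3495, 0.2561]
tool_rot: [-3.141, -0.0, 2.856]
ft_force: [0.7, 1.2, 0.3]
opening: 0.601
finger_force: 0.0
```

Request:
{"op": "servo_tool", "data": {"steps": [[0,0,0,-40,-40,0,0.6],[0,0,0,-40,-40,0,0.6],[0,0,0,-40,-40,0,0.6],[0,0,0,-40,-40,0,0.6],[0,0,6.6,-40,-40,0,0.6]]}}

```text
clock: 1.35
ee_pos: [0.4476, 0.1014, 0.2563]
tool_rot: [3.141, -0.0, 2.739]
ft_force: [0.4, 0.5, 0.1]
opening: 0.602
finger_force: 0.0
```

Run:
```python
from h import *
o=telemetry.get_obs();print(o['ee_pos'],o['tool_rot'],o['joint_pos'],o['opening'],o['clock'],o['ft_force'])
c=snap('wrist','w1.png');print(ray(c,280,210),KRt(c)[0][0,0]); print(proj(c,[[.685,-.025,.042],[.496,.055,.042],[.62,0,.02]]))
t,s=load('top1.png'),load('scene1.png')
for p,q in (((240.9,134.6),(297.5,336)),((286.5,151.2),(249.8,292.9)),((201.5,223.5),(380.9,253)),((249.1,242.1),(333.6,219.1)),((258.3,136.4),(279.1,285.3))):
    print(tri(t,p,s,q))
```

```text
[0.44763162 0.10138099 0.25626386] [ 3.14120691e+00 -7.31200880e-05  2.73872953e+00] [-0.74418192 -0.06035088  0.41000036  1.89693928  0.02460718  1.29988578
  0.82650446] 0.6024006264698272 1.35 [0.43401051 0.49298068 0.09442961]
(array([0.38305299, 0.13014261, 0.37384625]), array([ 0.27577138, -0.09521945, -0.95649537])) 312.7711784975516
[[255.19690062 382.32725786]
 [251.74890277 237.26012605]
 [253.38246053 326.48516289]]
(array([0.76746692, 0.01486688, 0.01408504]), np.float64(0.005826831213838435))
(array([ 0.71264317, -0.11456116,  0.01474158]), np.float64(0.005983529934227993))
(array([0.51120728, 0.12385003, 0.01387509]), np.float64(0.0054531907311838506))
(array([ 0.45657454, -0.00570994,  0.01407192]), np.float64(0.004555686458770009))
(array([ 0.72104794, -0.04058459,  0.10809491]), np.float64(0.00269431009130245))
```

View pics/w1.png

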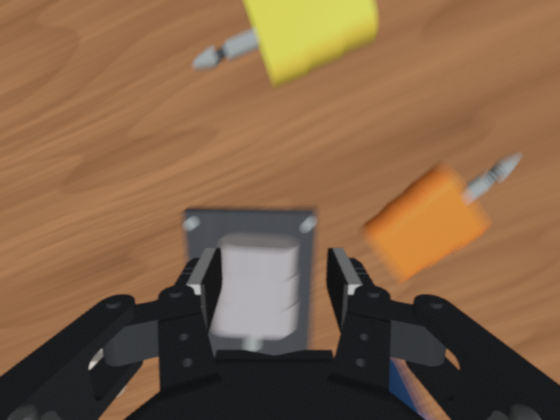

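The wrist view shows the mandrel tail edge at about (260,237), the bed's near corners at (188,210) and (317,210), and the shank start at (255,345), partly hidden by the hand. The bolts triangulate to a bed height of about 14–20 mm and the knob to 108 mm, which agrees with the text. I move the camera forward for a view of shank and plate.

Request:
{"op": "servo_tool", "data": {"steps": [[0,0,0,-32,0,-16,0.6],[0,0,0,-32,0,-16,0.6],[0,0,0,-32,0,-16,0.6],[0,0,0,-32,0,-16,0.6],[0,0,0,-32,0,-16,0.6]]}}

```text
clock: 2.02
ee_pos: [0.5952, 0.0405, 0.3365]
tool_rot: [-3.141, -0.001, 2.741]
ft_force: [0.8, -0.1, 0.2]
opening: 0.601
finger_force: 0.0
```

Run:
```python
from h import *
o=telemetry.get_obs();print(o['ee_pos'],o['tool_rot'],o['clock'])
c=snap('wrist','w2.png');c=snap('wrist','w2.png');print(ray(c,280,210))
cv2.imwrite('pics/w2b.png',cv2.resize(cv2.imread('pics/w2.png')[100:380,130:430],None,fx=2,fy=2,interpolation=cv2.INTER_CUBIC))
```

```text
[0.59524926 0.04045751 0.33646191] [-3.14135130e+00 -5.09793398e-04  2.74109355e+00] 2.025
(array([0.53302695, 0.06753029, 0.45523261]), array([ 0.27802097, -0.09655178, -0.95571026]))
```

View pics/w2b.png

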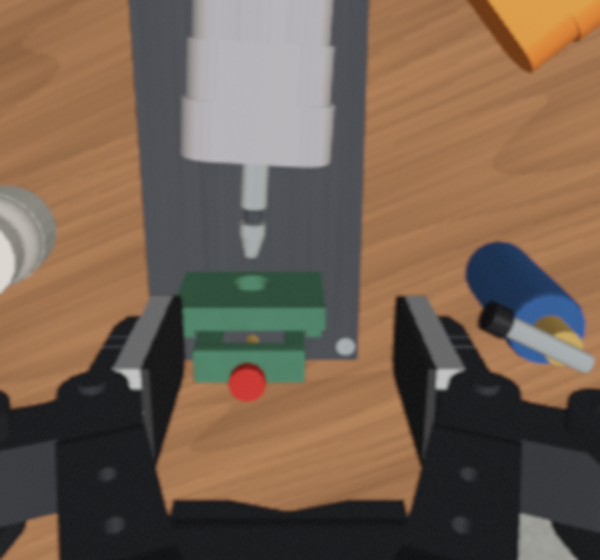

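The crop shows the tip at about (251,256), the shoulder centre at (257,164), the eye at (251,283) in the dark green near face, the plate's top at rows 308–335 and the knob at (247,382). Next I measure these in the bracket frame from this one picture.

```bash
cat > m.py <<'E'
from h import *
def measure(c,yb=-.4017,verbose=1):
    im=c['img'];hsv=cv2.cvtColor(im,cv2.COLOR_RGB2HSV).astype(int);H,S,V=hsv[...,0],hsv[...,1],hsv[...,2]
    # green plate, bed edges
    g=((H>60)&(H<95)&(S>70)).astype(np.uint8)
    ys,xs=np.nonzero(g);print('green',xs.min(),xs.max(),ys.min(),ys.max())
    # eye: brighter/greyer pixel inside dark green ignored; plate side edges at each row
    for y in range(ys.min(),ys.max()+1,3):
        r=xs[ys==y];print(y,r.min(),r.max(),end=' | ')
    print()
    out=[]
    for y in range(102,230,4):
        row=np.nonzero((V[y]<105)&(S[y]<75)&(np.arange(560)>190)&(np.arange(560)<320))[0]
        a=np.nonzero((V[y]>125)&(S[y]<50)&(np.arange(560)>210)&(np.arange(560)<305))[0]
        out.append((y,row.min(),row.max(),a.min() if len(a) else 0,a.max() if len(a) else 0))
    print(out)
E
python3 - <<'E'
from m import *
measure(load('w2.png'))
E
```

```text
green 219 292 236 290
236 224 289 | 239 222 289 | 242 221 290 | 245 220 290 | 248 220 290 | 251 221 291 | 254 220 292 | 257 221 292 | 260 221 292 | 263 221 292 | 266 221 289 | 269 229 281 | 272 228 281 | 275 227 281 | 278 226 282 | 281 227 281 | 284 228 280 | 287 228 280 | 290 265 265 | 
[(102, np.int64(195), np.int64(313), np.int64(227), np.int64(295)), (106, np.int64(195), np.int64(313), np.int64(227), np.int64(295)), (110, np.int64(195), np.int64(313), np.int64(227), np.int64(295)), (114, np.int64(196), np.int64(313), np.int64(227), np.int64(294)), (118, np.int64(196), np.int64(312), np.int64(226), np.int64(294)), (122, np.int64(196), np.int64(312), np.int64(224), np.int64(294)), (126, np.int64(197), np.int64(312), np.int64(224), np.int64(296)), (130, np.int64(197), np.int64(312), np.int64(224), np.int64(296)), (134, np.int64(197), np.int64(312), np.int64(224), np.int64(295)), (138, np.int64(197), np.int64(312), np.int64(224), np.int64(295)), (142, np.int64(197), np.int64(312), np.int64(224), np.int64(295)), (146, np.int64(198), np.int64(311), np.int64(224), np.int64(294)), (150, 
[... 585 characters left out ...]
nt64(293)), (186, np.int64(201), np.int64(310), np.int64(252), np.int64(263)), (190, np.int64(201), np.int64(310), np.int64(251), np.int64(263)), (194, np.int64(201), np.int64(310), np.int64(251), np.int64(262)), (198, np.int64(202), np.int64(310), np.int64(251), np.int64(262)), (202, np.int64(202), np.int64(310), np.int64(251), np.int64(262)), (206, np.int64(202), np.int64(310), 0, 0), (210, np.int64(202), np.int64(309), 0, 0), (214, np.int64(203), np.int64(309), np.int64(250), np.int64(261)), (218, np.int64(203), np.int64(309), np.int64(251), np.int64(261)), (222, np.int64(203), np.int64(309), np.int64(252), np.int64(260)), (226, np.int64(203), np.int64(309), np.int64(252), np.int64(258))]
```

Run:
```python
from h import *
c=load('w2.png')
def W(pts,z): return np.array([onz(c,u,v,z)[:2] for u,v in pts])*1000
def line(P):
    vx,vy,x,y=cv2.fitLine(P.astype(np.float32),cv2.DIST_HUBER,0,.01,.01).ravel()
    if vx<0:vx,vy=-vx,-vy
    return np.degrees(np.arctan2(vy,vx)),np.array([x,y])
L=W([(195,104),(196,116),(197,132),(198,150),(199,162),(200,174),(201,188),(202,204),(203,220)],.02)-0
R=W([(313.5,106),(312.5,130),(311.5,160),(310.5,190),(309.5,216)],.02)
print('bed',line(L),line(R))
yaw=np.radians((line(L)[0]+line(R)[0])/2);x=np.array([np.cos(yaw),np.sin(yaw)]);n=np.array([-x[1],x[0]])
cl=(line(L)[1]@n+line(R)[1]@n)/2;print('yaw',np.degrees(yaw),'width',line(L)[1]@n-line(R)[1]@n,'centre n',cl)
# eye plane: plate near face at top edge
def B(p): return np.array([p@x,p@n-cl])
e=B(W([(221,254.5),(292.5,253.5)],.084).mean(0));print('plate near top edge',e,[B(p) for p in W([(221,254.5),(292.5,253.5)],.084)])
print('plate side base?',[B(p) for p in W([(221,236),(290.5,236)],.03)])
print('eye mouth',B(W([(255.5,241)],.042)[0]),'knob',B(W([(253.5,289)],.11)[0]))
x0=e[0]-50
sh=W([(258,186),(257.5,192),(257,198),(257,202),(256,214),(256.3,218),(256.3,222),(255.3,226)],.042)
print('shank',line(sh)[0]-np.degrees(yaw),[B(p)-[x0,0] for p in sh])
for z in(.042,):
  for seg in ([(224.5,122),(224,130),(224,142),(224,146)],[(296.5,128),(295.5,138),(295,146)],[(221.5,158),(221.3,174)],[(296.5,154),(294.5,178)]):
    P=W(seg,z);print('flank',line(P)[0]-np.degrees(yaw),[(B(p)-[x0,0]).round(1).tolist() for p in P])
print('tip',B(W([(255.5,228.3)],.042)[0])-[x0,0],'shoulder corners',[B(p)-[x0,0] for p in W([(221.5,178.5),(295,182.5)],.042)],'sh root',B(W([(258.2,182.5)],.042)[0])-[x0,0])
print('orig',x*x0+n*cl)
```

```text
bed (np.float32(-22.911139), array([551.43994 , -53.348663], dtype=float32)) (np.float32(-23.157528), array([612.0279 ,  90.99578], dtype=float32))
yaw -23.03433 width -156.54295 centre n 244.94513
plate near top edge [637.75061341   3.69807717] [array([638.44226198, -42.60278636]), array([637.05896484,  49.99894071])]
plate side base? [array([634.37077701, -51.15095133]), array([634.40124805,  50.14951265])]
eye mouth [ 6.37210113e+02 -2.41568050e-01] knob [6.73191656e+02 4.74832425e-01]
shank -3.951641 [array([-30.62335652,   4.46630491]), array([-22.28108806,   3.66699801]), array([-13.84618234,   2.85881516]), array([-8.17055721,  2.77225482]), array([9.11183458, 1.12151192]), array([14.95978702,  1.44481036]), array([20.85190014,  1.35125831]), array([26.78838614, -0.14597662])]
flank -3.59379 [[-114.2, -37.1], [-104.3, -38.2], [-89.1, -38.9], [-84.0, -39.1]]
flank -3.7972355 [[-106.8, 55.0], [-94.2, 53.9], [-84.0, 53.5]]
flank -3.4078999 [[-68.4, -43.1], [-47.0, -44.4]]
flank -3.6471882 [[-73.6, 55.6], [-41.6, 53.6]]
tip [30.22265773  0.07763327] shoulder corners [array([-40.93589919, -44.38198689]), array([-35.4347785 ,  54.38693964])] sh root [-35.44753611   4.80502402]
orig [636.73236086  -4.56081203]
```

The mandrel tip is about 20 mm short of the plate at y ≈ 0. The mandrel is askew by about -3.7°, its tail lies at y ≈ +12 mm, and its axis points almost at the eye. The measured sizes agree with the text (bed about 157–160 mm, body about 99 mm, shank 70 mm). I push with two half-open fingers flush on the tail.

Request:
{"op": "servo_tool", "data": {"steps": [[0,0,0,26,-2,30,0.5],[0,0,0,26,-2,30,0.5],[0,0,0,26,-2,30,0.5],[0,0,0,26,-2,30,0.5],[0,0,3.7,26,-3,30,0.5]]}}

```text
clock: 2.75
ee_pos: [0.4687, 0.082, 0.1849]
tool_rot: [-3.142, -0.001, 2.676]
ft_force: [0.2, 0.5, 0.1]
opening: 0.497
finger_force: 0.0
```

Request:
{"op": "servo_tool", "data": {"steps": [[0,0,0,0,0,30,0.5],[0,0,0,0,0,30,0.5],[0,0,0,0,0,30,0.5],[0,0,0,0,0,28,0.5],[0,0,0,0,0,15,0.5]]}}

```text
clock: 3.38
ee_pos: [0.469, 0.0814, 0.0518]
tool_rot: [-3.14, -0.002, 2.677]
ft_force: [0.2, -0.4, 0.4]
opening: 0.5
finger_force: 0.0
```

```bash
cat > pos.py <<'E'
from h import *
O=np.array([636.5,-4.6]);yb=np.radians(-23.03);x=np.array([np.cos(yb),np.sin(yb)]);n=np.array([-x[1],x[0]])
def tcp(o=None):
    o=o or telemetry.get_obs();p=np.array(o['ee_pos'])*1000
    print('t',o['clock'],'bracket xy',((p[:2]-O)@x).round(2),((p[:2]-O)@n).round(2),'z',p[2].round(1),'yaw rel',(np.degrees(o['tool_rot'][2])-180+23.03).round(2),'F',np.round([o['ft_force'][:2]@x,o['ft_force'][:2]@n,o['ft_force'][2]],1),o['wrist_torque'].round(2))
def tcp4(*a):
    c=np.array(a[:2])*1000;print(((c-O)@x).round(2),((c-O)@n).round(2))
E
python3 - <<'E'
from pos import *
tcp();c=snap('wrist','w3.png');c=snap('scene','s3.png')
a=cv2.imread('pics/w3.png')[120:420,80:480];b=cv2.resize(cv2.imread('pics/s3.png')[180:330,240:440],None,fx=2,fy=2)
cv2.imwrite('pics/v3.png',np.hstack([a,b]))
E
```

```text
t 3.375 bracket xy -187.76 13.66 z 51.8 yaw rel -3.61 F [ 0.4 -0.2  0.4] [-0.   -0.02  0.  ]
```

View pics/v3.png

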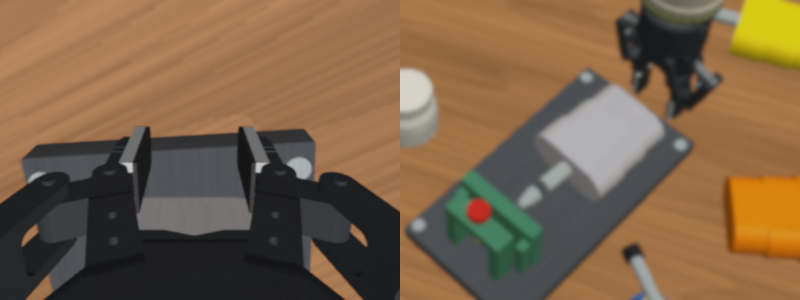

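The fingers stand behind the tail, clear of everything. I go forward.

Request:
{"op": "servo_tool", "data": {"steps": [[0,0,0,-6,0,0,0.5],[0,0,0,-5,0,0,0.5],[0,0,0,-5,0,0,0.5],[0,0,0,-4,0,0,0.5],[0,0,0,-4,0,0,0.5]]}}

```text
clock: 4.1
ee_pos: [0.4922, 0.0704, 0.0533]
tool_rot: [3.141, 0.0, 2.676]
ft_force: [0.5, -0.6, -0.7]
opening: 0.499
finger_force: 0.0
```

Request:
{"op": "servo_tool", "data": {"steps": [[0,0,0,-3,0,0,0.5],[0,0,0,-3,0,0,0.5],[0,0,0,-3,0,0,0.5],[0,0,0,-3,0,0,0.5],[0,0,0,-3,0,0,0.5]]}}

```text
clock: 4.72
ee_pos: [0.5054, 0.0636, 0.0531]
tool_rot: [-3.141, -0.0, 2.676]
ft_force: [-2.6, 0.8, -1.3]
opening: 0.499
finger_force: 1.2
```

Run:
```python
from pos import *
tcp();c=snap('top','t4.png');c=snap('scene','s4.png')
a=cv2.resize(cv2.imread('pics/t4.png')[115:255,180:310],None,fx=3,fy=3,interpolation=cv2.INTER_CUBIC);b=cv2.resize(cv2.imread('pics/s4.png')[205:345,250:390],None,fx=3,fy=3,interpolation=cv2.INTER_CUBIC)
cv2.imwrite('pics/v4.png',np.hstack([a,b[:420]])[:, :800])
```

```text
t 4.725 bracket xy -147.3 11.5 z 53.1 yaw rel -3.65 F [-2.7 -0.3 -1.3] [ 0.15  0.51 -0.01]
```

View pics/v4.png

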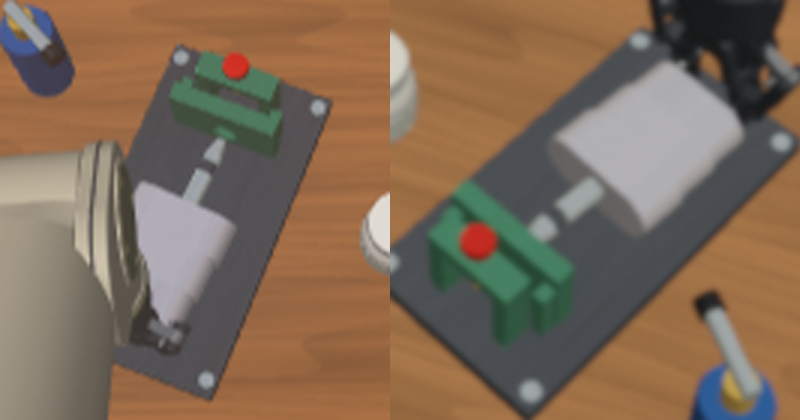

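The view shows the tip just short of the eye, at about (220,140) in the top half of the picture and under the plate's edge in the scene half. Contact force is 2.7 N. Next I check the tip's line.

Run:
```python
from h import *
c=load('t4.png');yb=np.radians(-23.0);x=np.array([np.cos(yb),np.sin(yb)]);n=np.array([-x[1],x[0]])
C=np.array([610.3,3.26]);hsv=cv2.cvtColor(c['img'],cv2.COLOR_RGB2HSV)
m=((hsv[...,2]>105)&(hsv[...,1]<60)).astype(np.uint8)
for y in range(158,186,2):
    r=[u for u in range(235,262) if m[y,u]]
    if r:
        p=onz(c,np.mean(r),y,.042)[:2]*1000-C;print(y,r[0],r[-1],(p@x-27.5).round(1),(p@n).round(1))
# red knob and plate check
print([((onz(c,u,v,z)[:2]*1000-C)@n).round(1) for u,v,z in((180+226/3,115+133/3,.042),(258.3,136.4,.108))])
g=(hsv[...,0]>60)&(hsv[...,0]<95)&(hsv[...,1]>70);ys,xs=np.nonzero(g)
```

```text
160 253 253 47.2 2.9
162 251 254 41.4 2.0
164 249 254 35.0 2.3
166 248 253 28.6 2.7
168 249 253 23.8 -0.8
172 245 249 9.2 5.1
174 244 250 3.9 2.9
176 243 249 -2.4 3.3
178 235 248 -9.9 6.8
180 235 247 -17.8 11.6
182 235 246 -23.6 10.7
184 235 249 -27.3 4.7
[np.float64(-2.4), np.float64(1.9)]
```

Request:
{"op": "servo_tool", "data": {"steps": [[0,0,0,-2,0,0,0.5],[0,0,0,-2,0,0,0.5],[0,0,0,-2,0,0,0.5],[0,0,0,-2,0,0,0.5],[0,0,0,-2,0,0,0.5]]}}

```text
clock: 5.45
ee_pos: [0.5144, 0.0593, 0.0533]
tool_rot: [3.141, -0.0, 2.676]
ft_force: [-3.8, 2.1, 1.2]
opening: 0.502
finger_force: 1.8
```

Request:
{"op": "servo_tool", "data": {"steps": [[0,0,0,-1.5,0,0,0.5],[0,0,0,-1.5,0,0,0.5],[0,0,0,-1.5,0,0,0.5],[0,0,0,-1.5,0,0,0.5],[0,0,0,-1.5,0,0,0.5]]}}

```text
clock: 6.08
ee_pos: [0.5211, 0.0559, 0.0533]
tool_rot: [3.141, -0.0, 2.676]
ft_force: [-3.5, 0.9, 1.7]
opening: 0.504
finger_force: 2.0
```

Run:
```python
from pos import *
tcp();c=snap('top','t5.png');c=snap('scene','s5.png')
a=cv2.resize(cv2.imread('pics/t5.png')[115:255,180:310],None,fx=3,fy=3,interpolation=cv2.INTER_CUBIC);b=cv2.resize(cv2.imread('pics/s5.png')[205:345,250:386],None,fx=3,fy=3,interpolation=cv2.INTER_CUBIC)
cv2.imwrite('pics/v5.png',np.hstack([a,b[:420]])[:, :800])
```

```text
t 6.075 bracket xy -129.86 10.57 z 53.3 yaw rel -3.64 F [-3.6 -0.5  1.7] [0.31 0.73 0.01]
```

View pics/v5.png

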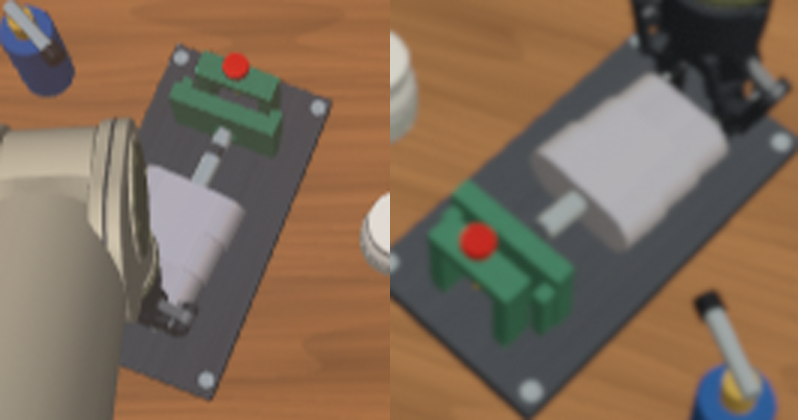

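The tip has gone into the eye and the force is only 3.6 N. Now I advance while straightening the mandrel.

Request:
{"op": "servo_tool", "data": {"steps": [[0,0,-0.4,-2,-1,0,0.5],[0,0,-0.4,-2,-1,0,0.5],[0,0,-0.4,-2,-1,0,0.5],[0,0,-0.4,-2,-1,0,0.5],[0,0,-0.4,-2,-1,0,0.5]]}}

```text
clock: 6.8
ee_pos: [0.5279, 0.0469, 0.0533]
tool_rot: [3.142, -0.0, 2.711]
ft_force: [-2.1, 2.7, 0.6]
opening: 0.506
finger_force: 1.7
```

Run:
```python
from pos import *
tcp()
```

```text
t 6.8 bracket xy -120.1 4.94 z 53.3 yaw rel -1.62 F [-3.   1.7  0.6] [ 0.46  0.53 -0.  ]
```

Request:
{"op": "servo_tool", "data": {"steps": [[0,0,-0.4,-2,-0.9,0,0.5],[0,0,-0.4,-2,-0.9,0,0.5],[0,0,-0.4,-2,-0.9,0,0.5],[0,0,-0.4,-2,-0.9,0,0.5],[0,0,0,-2,-0.9,0,0.5]]}}

```text
clock: 7.42
ee_pos: [0.5353, 0.0389, 0.0533]
tool_rot: [3.141, 0.0, 2.739]
ft_force: [-1.5, 2.0, 0.6]
opening: 0.5
finger_force: 1.5
```

Run:
```python
from pos import *
tcp();c=snap('scene','s6.png');c=snap('top','t6.png')
a=cv2.resize(cv2.imread('pics/t6.png')[115:255,180:310],None,fx=3,fy=3,interpolation=cv2.INTER_CUBIC);b=cv2.resize(cv2.imread('pics/s6.png')[205:345,250:386],None,fx=3,fy=3,interpolation=cv2.INTER_CUBIC)
cv2.imwrite('pics/v6.png',np.hstack([a,b]))
```

```text
t 7.425 bracket xy -110.12 0.47 z 53.3 yaw rel -0.03 F [-2.2  1.3  0.6] [0.51 0.41 0.08]
```

View pics/v6.png

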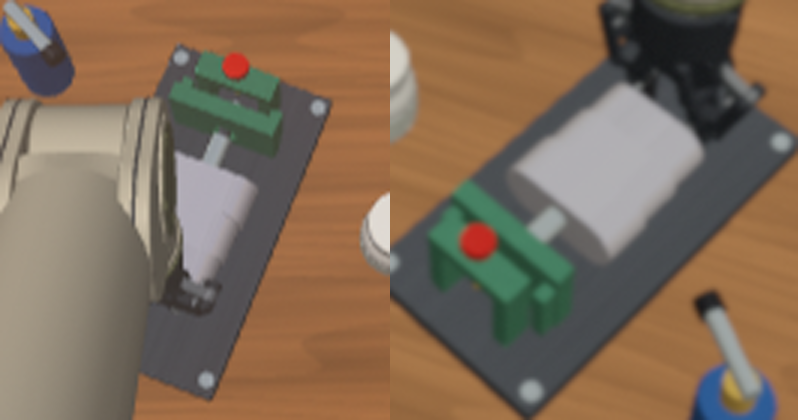

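The shank is through the plate and the mandrel is nearly in line, with about 39 mm to go. I go on straight.

Request:
{"op": "servo_tool", "data": {"steps": [[0,0,0,-2,0,0,0.5],[0,0,0,-2,0,0,0.5],[0,0,0,-2,0,0,0.5],[0,0,0,-2,0,0,0.5],[0,0,0,-2,0,0,0.5]]}}

```text
clock: 8.15
ee_pos: [0.5444, 0.0349, 0.0533]
tool_rot: [3.142, -0.0, 2.739]
ft_force: [-3.4, 1.3, 2.5]
opening: 0.503
finger_force: 2.0
```

Request:
{"op": "servo_tool", "data": {"steps": [[0,0,0,-2,0,0,0.5],[0,0,0,-2,0,0,0.5],[0,0,0,-2,0,0,0.5],[0,0,0,-2,0,0,0.5],[0,0,0,-2,0,0,0.5]]}}

```text
clock: 8.78
ee_pos: [0.5527, 0.0314, 0.0531]
tool_rot: [-3.141, -0.002, 2.739]
ft_force: [-9.4, 2.5, 4.7]
opening: 0.501
finger_force: 4.4
```

Run:
```python
from pos import *
tcp()
```

```text
t 8.775 bracket xy -91.17 0.32 z 53.1 yaw rel -0.04 F [-9.6 -1.4  4.7] [ 0.52  1.67 -0.13]
```

Request:
{"op": "servo_tool", "data": {"steps": [[0,0,0,-1.5,0,0,0.5],[0,0,0,-1.5,0,0,0.5],[0,0,0,-1.5,0,0,0.5],[0,0,0,-1.5,0,0,0.5],[0,0,0,-1.5,0,0,0.5]]}}

```text
clock: 9.4
ee_pos: [0.5597, 0.0285, 0.053]
tool_rot: [-3.141, -0.002, 2.739]
ft_force: [-8.2, 2.6, 3.5]
opening: 0.497
finger_force: 4.0
```

Run:
```python
from pos import *
tcp()
```

```text
t 9.4 bracket xy -83.65 0.45 z 53.0 yaw rel -0.03 F [-8.5 -0.8  3.5] [ 0.47  1.47 -0.04]
```

Request:
{"op": "servo_tool", "data": {"steps": [[0,0,0,-1,0,0,0.5],[0,0,0,-1,0,0,0.5],[0,0,0,-1,0,0,0.5],[0,0,0,-1,0,0,0.5],[0,0,0,-1,0,0,0.5]]}}

```text
clock: 10.02
ee_pos: [0.5643, 0.0266, 0.053]
tool_rot: [-3.141, -0.002, 2.739]
ft_force: [-7.2, 2.9, 3.8]
opening: 0.499
finger_force: 4.1
```

Request:
{"op": "servo_tool", "data": {"steps": [[0,0,0,-0.6,0,0,0.5],[0,0,0,-0.6,0,0,0.5],[0,0,0,-0.6,0,0,0.5],[0,0,0,-0.6,0,0,0.5],[0,0,0,-0.6,0,0,0.5]]}}

```text
clock: 10.65
ee_pos: [0.5674, 0.0251, 0.0531]
tool_rot: [-3.141, -0.001, 2.739]
ft_force: [-4.5, 1.4, 0.9]
opening: 0.499
finger_force: 2.4
```

Run:
```python
from pos import *
tcp()
```

```text
t 10.65 bracket xy -75.2 0.35 z 53.1 yaw rel -0.04 F [-4.7 -0.5  0.9] [ 0.34  0.94 -0.05]
```

The force is dropping, so the plunger is coming down into the groove. I creep on.

Request:
{"op": "servo_tool", "data": {"steps": [[0,0,0,-0.5,0,0,0.5],[0,0,0,-0.5,0,0,0.5],[0,0,0,-0.5,0,0,0.5],[0,0,0,-0.5,0,0,0.5],[0,0,0,-0.5,0,0,0.5]]}}

```text
clock: 11.28
ee_pos: [0.57, 0.024, 0.0533]
tool_rot: [3.142, -0.0, 2.739]
ft_force: [-2.9, 0.6, 0.3]
opening: 0.497
finger_force: 1.7
```

Request:
{"op": "servo_tool", "data": {"steps": [[0,0,0,-0.4,0,0,0.5],[0,0,0,-0.4,0,0,0.5],[0,0,0,-0.4,0,0,0.5],[0,0,0,-0.4,0,0,0.5],[0,0,0,-0.4,0,0,0.5]]}}

```text
clock: 11.9
ee_pos: [0.5715, 0.0234, 0.0533]
tool_rot: [-3.142, -0.001, 2.739]
ft_force: [-6.6, 2.0, 4.1]
opening: 0.499
finger_force: 3.8
```

Request:
{"op": "servo_tool", "data": {"steps": [[0,0,0,-0.3,0,0,0.5],[0,0,0,-0.3,0,0,0.5],[0,0,0,-0.3,0,0,0.5],[0,0,0,-0.3,0,0,0.5],[0,0,0,0,0,0,0.5]]}}

```text
clock: 12.52
ee_pos: [0.5716, 0.0235, 0.053]
tool_rot: [-3.141, -0.004, 2.739]
ft_force: [-11.0, 4.1, 5.8]
opening: 0.497
finger_force: 5.8
```

Run:
```python
from pos import *
tcp()
```

```text
t 12.525 bracket xy -70.72 0.44 z 53.0 yaw rel -0.02 F [-11.8  -0.5   5.8] [ 0.63  2.14 -0.05]
```

It has come up hard at x ≈ -70.7, where -71 was expected for home. I back away and check.

Request:
{"op": "servo_tool", "data": {"steps": [[0,0,0,3,0,0,0.5],[0,0,0,8,0,0,0.5],[0,0,0,12,0,0,0.5],[0,0,0,15,0,0,0.5],[0,0,0,10,0,-20,0.5]]}}

```text
clock: 13.15
ee_pos: [0.5266, 0.0421, 0.0723]
tool_rot: [-3.14, -0.002, 2.739]
ft_force: [1.0, -0.2, 0.5]
opening: 0.5
finger_force: 0.0
```

Request:
{"op": "servo_tool", "data": {"steps": [[0,0,0,0,0,-50,0.5],[0,0,0,0,0,-55,0.5],[0,0,0,-15,0,-55,0.5],[0,0,0,-15,0,-50,0.5],[0,0,0,-15,0,-30,0.5]]}}

```text
clock: 13.78
ee_pos: [0.5705, 0.0241, 0.3161]
tool_rot: [3.139, 0.002, 2.739]
ft_force: [0.2, 0.0, -1.0]
opening: 0.497
finger_force: 0.0
```

Run:
```python
from pos import *
c=snap('wrist','w7.png');tcp();c=snap('wrist','w7.png');s=snap('scene','s7.png')
hsv=cv2.cvtColor(s['img'],cv2.COLOR_RGB2HSV).astype(int)
for nme in('scene1.png','s7.png'):
    im=load(nme)['img'];hsv=cv2.cvtColor(im,cv2.COLOR_RGB2HSV).astype(int)
    r=(hsv[...,2]>120)&(hsv[...,1]>200)&((hsv[...,0]<6)|(hsv[...,0]>175));r[:205]=0;r[345:]=0;ys,xs=np.nonzero(r);k=(xs>235)&(xs<395);print('knob',xs[k].mean(),ys[k].mean())
P=np.array([[.72,-.04,.10],[.72,-.04,.103]]);print('px for 3mm lift',proj(s,P))
a=cv2.resize(cv2.imread('pics/w7.png')[100:380,160:360],None,fx=2,fy=2,interpolation=cv2.INTER_CUBIC);b=cv2.resize(cv2.imread('pics/s7.png')[205:345,255:355],None,fx=4,fy=4,interpolation=cv2.INTER_CUBIC)
cv2.imwrite('pics/v7.png',np.hstack([a,b]))
```

```text
t 13.825 bracket xy -69.88 0.59 z 319.0 yaw rel -0.06 F [-1.5  0.1  2. ] [0.02 0.05 0.03]
knob 279.0933333333333 285.3333333333333
knob 279.02702702702703 285.3378378378378
px for 3mm lift [[278.93970412 286.92010184]
 [278.92144071 286.16312464]]
```

View pics/v7.png

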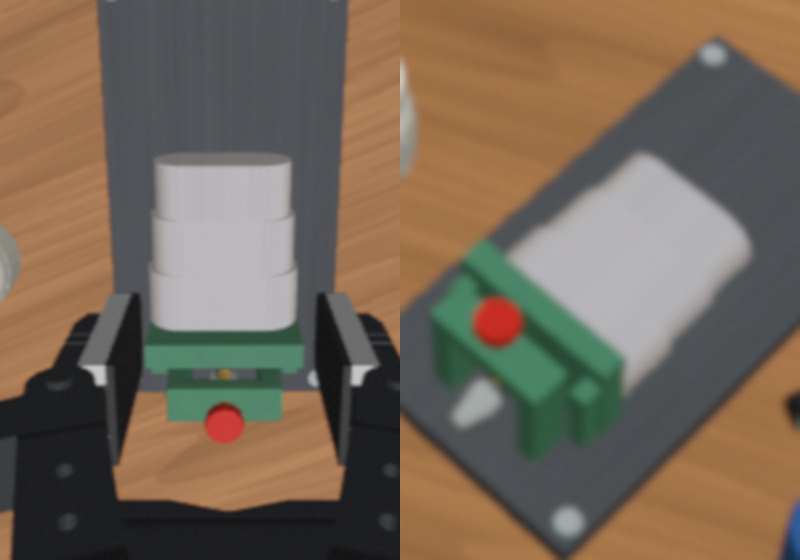

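The mandrel sits square and flush against the plate, with its tip out past the arch. The knob is back at its starting pixel (279,285), so the plunger is down, and the hand is away.

```bash
python3 -c "
from cell import job;print(job.sign_off())"
```

```text
the job is handed in; nothing more can be done
None
```

The mandrel is home: its shoulder is flush against the plate, the plunger has dropped into the groove, the hand is clear, and the job is handed in (peak push I read about 12 N, finished at about 14 s); the hand-in gave no verdict.

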